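# Seat the grinding cup on the tablet mill and hold it down to run

### The arm

A 6-joint arm with a two-finger parallel gripper is mounted at the origin on the work surface. World frame = base frame: x ahead of the robot, y to its left, z up, the work surface at z = 0. Lengths are in m, angles in rad, forces in N, time in s.
With the tool pointing down it reaches from about 0.325 to 0.9 m from the base axis. Payload 6.1 kg.
Tool frame: the origin (TCP) lies between the finger pads; the fingertips stand 17 mm ahead of it and the grasp point (between the pads) lies 2 mm behind it (bot.finger_overhang is the distance from the TCP to the fingertips, in m); z points along the fingers, y is the line along which they close (so a half turn about z gives the same grasp; the last joint's range is limited). The gripper opens to 87 mm and grips with 3 to 60 N. Pads are 19 mm wide; open, the fingers measure 117 mm over their backs; the gripper's body (75 mm by 190 mm) begins 51 mm behind the grasp point.
Start: joints at [-1.316, 0.22, 1.526, -0, 1.395, -0.126], TCP at [0.232, -0.58, 0.24] pointing down, gripper open.
Joint ranges: [-2.98, 2.98], [-0.91, 2.08], [0.09, 2.57], [-1.24, 4.39], [0.2, 2.65], [-2.68, 2.68]. Speed limits (rad/s): [2.57, 2.57, 3.01, 3.14, 3.14, 3.14].

### API

Orientations are given as a unit quaternion [w, x, y, z].
In Python, from bench import bot, vision gives the robot as it stands.
- The arm moves only by the tool jog_arm, never from a script. Its arguments are lists of equal length, an entry for each row: "slide": the shift along the tool's x, y, z in cm, a list of three; "turn": the turn about the tool's z in rad. In form: {"slide": [[tx, ty, tz], ...], "turn": [turn, ...]}. A call has 1 to 8 rows; each row shifts and turns the commanded pose from where the row before left it, along the tool's axes as they then stand; what a row does not reach is not made up. A row lasts 1/10 s, in which the tool goes at most 50 mm and 8.59 degrees, less where a joint would pass 70% of its speed; a pose out of reach is approached as far as the arm can. A call is refused whole if a number of a shift passes 5 or a number of a turn 0.15, either way. A call with a gripper value outside its range is refused whole. "grip" is the finger opening in cm, from 0 to 8.7, set as the call begins (left out, the last holds). The fingers move at their own pace and stop on an object; "newtons" is the grip in N (left out, the last holds). Time passes only in rows, so rows that do not move let the fingers close. It gives the time, the measured TCP pose, the force, the opening and the grip force at its end, in the units of the state.
- bot.sense(): the state, without advancing time (a new reading comes with each control period).
- vision.read_camera(name): name is "side" or "top"; returns the picture (400x640x3 uint8, red, green, blue); there is no depth.
- vision.camera_info(name): a dict with "vfov" (degrees; the focal length in pixels is half the picture's height over the tangent of half this angle, whatever the lens; pixels are square), "cx", "cy" (the principal point, pixels), "dist" ([k1, k2, p1, p2, k3] as OpenCV has them; the pictures are not rectified), "R" (3x3) and "t" (3): a world point X has camera coordinates R X + t. Camera axes: x right, y down, z forward; pixel columns grow to the right and rows downward; lengths in m; the calibration is good to about 2 mm. A picture is of the moment at which its call begins. camera_info takes no time and is no camera call.
- bot.job_done(): hands the job in; it is judged then, once.
Trained networks look in the newest picture that a camera, given by its name, has taken for a name from the list of things; names that differ only in an ending like _2 or _b are one class to them, and where a whole thing is asked for, a point or a joint stands for the part that bears it (a point fixed in the world has none). Each returns a list of dicts, best first, with "confidence" (0 to 1); they miss things now and then, are a little off and sometimes report something else, mostly with a low value. They report only what shows in the picture. A call takes as long as a camera call. They do not tell look-alikes from the thing itself.
- vision.spot_in(camera, label): "xy" ([column, row] in pixels, amid what is visible of it).
- vision.masks_of(camera, label): "region" (400x640 bool, what is visible of it) and "xy" ([column, row] in pixels, amid what is visible of it).
The state is a dict: "time": time; "q": joint angles; "qvel": joint speeds; "effort": joint torques, N m; "tcp_pos": TCP position; "orientation": TCP orientation; "contact_force": force on the tool from outside, world axes, zero at the start; "ft_torque": the same for the moment, N m; "finger_gap": finger opening in m; "grip_force": force on a finger pad.
Only numpy, scipy, OpenCV 4.12 (cv2) and the standard library are available. Lean on these libraries where they do the work, as an engineer would, in place of code of your own. Each camera call takes 0.05 s, during which the arm holds its last target. There are 200 camera calls.

### The job

Turn the tablet mill's black selector clockwise until it clicks over from off to on, and let go of it. Then put the closed grinding cup, kept upright, into the mill's collar, turn it until its coupling meshes with the cross-shaped drive and it slides home, and press it down onto the run-switch ring as far as it goes. Finish while still holding the cup pressed fully down, and leave the other things on the desk where they are.

Things in the scene. Friction and masses are not known exactly. Their poses are not given: they have to be found in the camera images.
- mill: Press-to-run tablet mill, fixed on the desk: white housing, 250 x 160 mm foot, a 144 mm wide round motor tower 100 mm high and, before it (mill -x), a console 80 mm high. Origin: centre of the footprint, on the desk; x from console to tower, z up. The tower's axis is at x = +45 mm, the selector's at x = -78 mm.
- collar_rim (a point): Centre of the mouth of the aluminium collar on the tower, 128 mm above the desk; inner diameter 68.4 mm, outer 88 mm, 28 mm deep to the tower top. The drive and the run-switch ring stand inside it. Axes as the mill's.
- selector_top (a point): Centre of the top of the selector's grip bar (117 mm above the desk). The bar is black, 44 mm long along this point's x axis, 13 mm wide and 28 mm tall, upright on a 48 mm disc 8 mm thick which lies on the console. These axes turn with it.
- selector (a joint): Selector angle (rad): 0 is off (white line on the bar points to the console's front edge, mill -x), 1.05 is on, its end stop (white line at the green mark). Grows clockwise seen from above. A spring detent holds it in either place: it resists with about 0.12 N m, and past 0.53 rad it snaps over to on by itself.
- drive_top (a point): Centre of the top of the drive, 120.5 mm above the desk, 7.5 mm below the collar's rim: an orange upright cross in the collar, with four wings along this point's x and y axes, each 20 mm long from the centre, 6 mm thick, with rounded tops. It is on a stiff geared shaft (0.25 N m to turn it by hand), and stands at any angle at the start.
- cup: Closed grinding cup, one rigid piece 110 mm high, about 0.35 kg, upright and loose on the desk. Origin: centre of its underside, z up. Black skirt 66 mm in diameter up to 24 mm, lower edge rounded 3 mm. In its hollow underside, from 4 to 20 mm up, is a cross slot 9 mm wide along the cup's x and y axes: it meshes with the drive at every quarter turn, within about 6 degrees.
- cup_lid (a point): Centre of the top of the cup's lid, 110 mm above its underside; axes as the cup's. The ribbed blue lid is 58 mm in diameter and 34 mm high, above a 57 mm steel body; grip either. An orange line on the lid points to the cup's +x. Unmeshed, the cup rests on the drive with its underside 116.5 mm above the desk; meshed it sinks to 108 mm, on the run-switch ring; fully home it is at 102 mm.
- run_switch (a joint): Travel (m) of the white run-switch ring at the bottom of the collar around the drive: 0 is up (its top 108 mm above the desk), 0.006 fully down. Its spring pushes with 6 N when up and 12 N when fully down; the cup's own weight does not press it.
- tablet_jar: Amber glass jar with white cap, 60 mm diameter, 85 mm high, loose; not to be moved. Origin: centre of its underside.
- squeeze_bottle: Brown squeeze bottle with white nozzle, 64 mm diameter, 158 mm high, loose; not to be moved. Origin: centre of its underside.
- stamp: Wooden rubber stamp, 60 x 30 mm, 66 mm high, loose; not to be moved. Origin: underside.
- phone: Red-cased phone lying flat, 150 x 73 x 9 mm, loose; not to be moved. Origin: underside.
- pill_bottle: Small orange pill bottle with white cap, 42 mm diameter, 70 mm high, loose; not to be moved. Origin: underside.
- mug: White mug, 76 mm diameter, 88 mm high, loose; not to be moved. Origin: underside.
- pen_pot: Grey pen pot with pens, 80 mm diameter, pot 98 mm, pens 160 mm high, loose; not to be moved. Origin: underside.
Not all that is in view belongs to the job. Leave any green look-alike of the cup alone.

How it is judged:
By the outcome, as a careful person would: the job done as asked, in the order asked, and still so for the second after the job is handed in, while the arm keeps its last pose, push and grip.
It also fails if it takes over 54 s, if anything falls off the work surface, if the arm or the gripper's body presses on something with over 40 N, if the wrist force passes 120 N, or if a joint passes its speed limit or range.

## Working session

There is one attempt and no reset: what is moved stays moved. The work goes in short steps, Python scripts to look and compute and a tool call to move; the robot and the scene stay as the last step left them, time stands still between calls to the robot, and variables do not carry over. Pictures are saved under pics/ and viewed, at most 10 in all, crops included, and the job is handed in when it is done.

Besides the shell and the picture viewer there is one more tool, called as name(argument=value, ...) on one line, values as JSON. jog_arm: Moves the arm, as the interface text tells. Its arguments: {"type":"object","properties":{"slide":{"type":"array","items":{"type":"array","items":{"type":"number"}}},"turn":{"type":"array","items":{"type":"number"}},"grip":{"type":"number"},"newtons":{"type":"number"}},"required":["slide","turn"]}

```bash
ls; mkdir -p pics; python3 - <<'E'
from bench import bot, vision
import cv2
for n in ("top","side"):
    im=vision.read_camera(n); cv2.imwrite(f"pics/{n}0.png",im[:,:,::-1])
    c=vision.camera_info(n); print(n,c)
    for l in ("mill","cup","cup_lid","collar_rim","selector_top","drive_top"):
        print(l,[(round(d["confidence"],2),[round(v,1) for v in d["xy"]]) for d in vision.spot_in(n,l)[:3]])
print(bot.sense(), bot.finger_overhang)
E
```

```text
pics
top {'vfov': 49.749159705844825, 'cx': 321.7992509875042, 'cy': 207.69550972492542, 'dist': array([-0.01597199,  0.        ,  0.        ,  0.        ,  0.        ]), 'R': array([[-0.01794526, -0.99979599, -0.00927113],
       [-0.9957465 ,  0.01870914, -0.09021567],
       [ 0.09037072,  0.00761275, -0.9958791 ]]), 't': array([-0.01929722,  0.54461932,  1.19312913])}
mill [(0.89, [338.1, 185.2])]
cup [(0.98, [191.1, 226.9]), (0.96, [218.7, 202.1]), (0.77, [186.9, 189.3])]
cup_lid [(0.86, [183.3, 190.5]), (0.72, [194.7, 226.2]), (0.68, [219.4, 200.2])]
collar_rim [(0.83, [339.6, 190.5])]
selector_top [(0.82, [330.1, 213.2])]
drive_top [(0.44, [157.5, 256.1]), (0.43, [343.4, 167.8])]
side {'vfov': 48.503599869599924, 'cx': 321.80295545804677, 'cy': 200.94847948612022, 'dist': array([-0.01936483,  0.        ,  0.        ,  0.        ,  0.        ]), 'R': array([[-7.73961010e-01, -6.33233186e-01,  2.95690867e-04],
       [-3.51026757e-01,  4.28649144e-01, -8.32490316e-01],
       [ 5.27033748e-01, -6.44418841e-01, -5.54039516e-01]]), 't': array([0.38542826, 0.26595054, 1.13781994])}
[... 344 characters left out ...]
ay([-1.31608120e+00,  2.20342198e-01,  1.52646799e+00,  1.48664064e-06,
        1.39468381e+00, -1.26096875e-01]), 'qvel': array([-7.36814719e-04,  2.37716679e-05,  1.04601679e-03, -1.75342253e-03,
        1.22078111e-04,  1.70890622e-03]), 'effort': array([ 1.26090737e-03, -4.94394636e+01, -3.87622869e+01,  7.01369997e-02,
        4.66563797e-02, -1.81897514e-05]), 'tcp_pos': array([ 0.23229956, -0.58024413,  0.23959045]), 'orientation': array([4.91776587e-05, 9.81927501e-01, 1.89257447e-01, 3.90028445e-06]), 'contact_force': array([-0.53749401,  0.01121479, -0.25401469]), 'ft_torque': array([ 0.00954516,  0.04763804, -0.01231618]), 'grip_force': 0.0, 'finger_gap': 0.0867493669127814} 0.017
```

```bash
python3 - <<'E'
import cv2,numpy as np
a=cv2.imread("pics/top0.png")[100:300,100:420]; b=cv2.imread("pics/side0.png")
cv2.imwrite("pics/top0c.png",cv2.resize(a,(800,500),interpolation=cv2.INTER_CUBIC))
cv2.imwrite("pics/side0c.png",cv2.resize(b[100:325,150:450],(800,600),interpolation=cv2.INTER_CUBIC))
E
```

```text
(no output)
```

View pics/top0c.png

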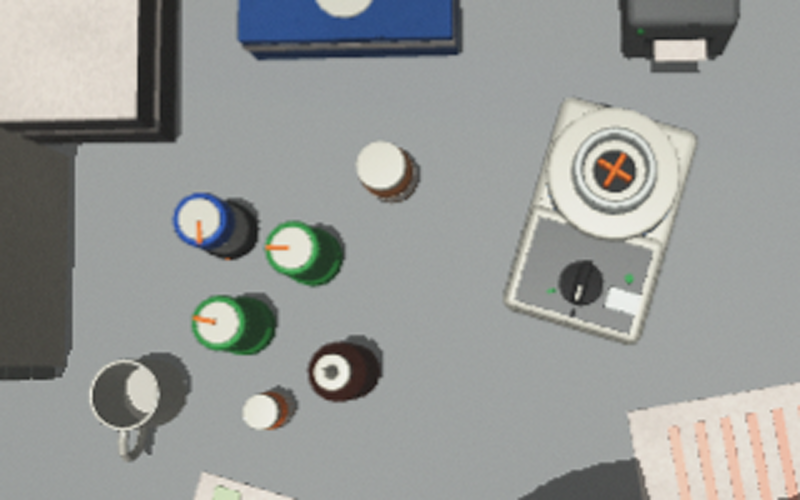

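View pics/side0c.png

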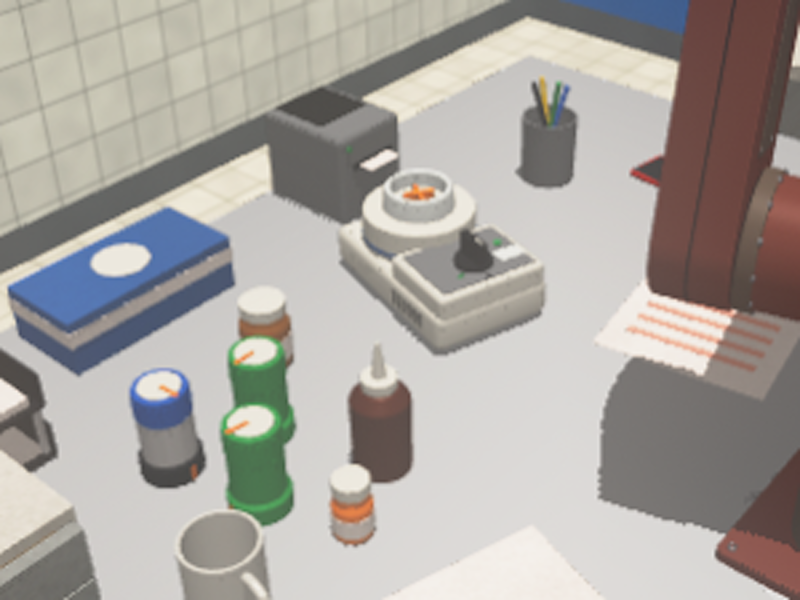

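The blue-lidded cup is at top pixel ≈(180,188), with the two green look-alikes beside it. The collar is at ≈(346,168), with the orange cross inside it, and the selector is at ≈(332,213). The selector line points down to the front mark, and the green "on" mark is to its left.

```bash
cat > h.py <<'E'
import cv2,numpy as np
from bench import bot,vision
def K(n):
    c=vision.camera_info(n); f=200/np.tan(np.radians(c["vfov"]/2))
    return c,np.array([[f,0,c["cx"]],[0,f,c["cy"]],[0,0,1.]])
def up(n,px,z):
    c,k=K(n); p=cv2.undistortPoints(np.array(px,float).reshape(-1,1,2),k,c["dist"])[:,0]
    d=np.c_[p,np.ones(len(p))]@c["R"]; o=-c["R"].T@c["t"]
    return o+d*((z-o[2])/d[:,2])[:,None]
def pr(n,X):
    c,k=K(n); return cv2.projectPoints(np.array(X,float).reshape(-1,3),cv2.Rodrigues(c["R"])[0],c["t"],k,c["dist"])[0][:,0]
def circ(p):
    A=np.c_[2*p[:,:2],np.ones(len(p))]; s=np.linalg.lstsq(A,(p[:,:2]**2).sum(1),rcond=None)[0]
    return s[:2],np.sqrt(s[2]+s[:2]@s[:2])
def big(m,near):
    n,l,s,c=cv2.connectedComponentsWithStats(m.astype(np.uint8))
    i=1+np.argmin([np.hypot(*(c[j]-near))+(1e3 if s[j,4]<4 else 0) for j in range(1,n)]); return l==i
E
cat > m.py <<'E'
from h import *
S={"top":dict(lid=(180,188),dr=(346,168)),"side":dict(lid=(211,245),dr=(306,171))}
for n in S:
    im=cv2.imread(f"pics/{n}0.png"); hsv=cv2.cvtColor(im,cv2.COLOR_BGR2HSV).astype(int); H,s,v=hsv[...,0],hsv[...,1],hsv[...,2]
    yy,xx=np.mgrid[:400,:640]; d=lambda c,r:np.hypot(xx-c[0],yy-c[1])<r
    org=(H<16)&(s>130)&(v>110)
    # drive cross
    m=org&d(S[n]["dr"],13); p=np.argwhere(m)[:,::-1]; w=up(n,p,.1205)
    c=w[:,:2].mean(0); 
    bb=w[:,:2]; r=bb-(bb.min(0)+bb.max(0))/2
    z=r[:,0]+1j*r[:,1]; a=np.angle((z**4).sum())/4
    print(n,"drive n",len(p),"mean",c.round(4),"bbmid",((bb.min(0)+bb.max(0))/2).round(4),"ang deg",np.degrees(a).round(1))
    # lid: blue + top white
    bl=big((H>100)&(H<130)&(s>110)&(v>60)&d(S[n]["lid"],20),S[n]["lid"])
    q=np.argwhere(bl)[:,::-1]; hull=cv2.convexHull(q.astype(np.int32))
    e,_=cv2.minEnclosingCircle(hull),0; print(" lid mask",len(q),e, up(n,[e[0]],.11).round(4))
    ol=org&d(S[n]["lid"],11); p=np.argwhere(ol)[:,::-1]; w=up(n,p,.11); 
    print(" line px",p.tolist()[:12]); print(" mean",w.mean(0).round(4)); 
    wl=(s<60)&(v>150)&d(S[n]["lid"],11)|ol; 
    if n=="top" or 1:
        wl=big(wl,S[n]["lid"]); W=up(n,np.argwhere(wl)[:,::-1],.11); print(" lidtop n",len(W),"mid",W.mean(0).round(4),W.min(0).round(3),W.max(0).round(3))
for l in ("mill","selector_top","collar_rim"):
  for n in S:
    try:
      for d in vision.masks_of(n,l)[:1]: 
        R=d["region"]; print(n,l,round(d["confidence"],2),R.sum(),d["xy"]); np.save(f"pics/{n}_{l}.npy",R)
    except Exception as e: print(n,l,e)
E
python3 m.py
python3 - <<'E'
import cv2
a=cv2.imread("pics/top0.png")[135:240,295:385]
cv2.imwrite("pics/millc.png",cv2.resize(a,None,fx=5.7,fy=5.7,interpolation=cv2.INTER_CUBIC))
E
```

```text
top drive n 79 mean [ 0.6401 -0.0938] bbmid [ 0.6401 -0.094 ] ang deg -31.9
 lid mask 162 ((180.61000061035156, 188.2899932861328), 11.855737686157227) [[0.595  0.3428 0.11  ]]
 line px [[179, 189], [179, 190], [179, 191], [179, 192], [179, 193], [179, 194], [179, 195], [180, 195], [179, 196], [180, 196]]
 mean [0.5823 0.3464 0.11  ]
 lidtop n 207 mid [0.5988 0.3471 0.11  ] [0.574 0.326 0.11 ] [0.62  0.369 0.11 ]
side drive n 31 mean [ 0.6343 -0.0888] bbmid [ 0.6362 -0.0885] ang deg -34.4
 lid mask 116 ((209.69122314453125, 248.108154296875), 11.13396167755127) [[0.583 0.357 0.11 ]]
 line px [[210, 245], [211, 245], [212, 246], [213, 246], [214, 247], [215, 247]]
 mean [0.5842 0.3469 0.11  ]
 lidtop n 209 mid [0.6026 0.3407 0.11  ] [0.564 0.312 0.11 ] [0.633 0.37  0.11 ]
top mill 0.85 5198 [340.9, 189.4]
side mill 0.64 3186 [316.1, 198.6]
top selector_top 0.8 258 [330.0, 212.6]
side selector_top 0.57 165 [325.6, 192.8]
top collar_rim 0.65 5023 [338.3, 189.2]
side collar_rim 0.86 3172 [312.5, 196.6]
```

View pics/millc.png

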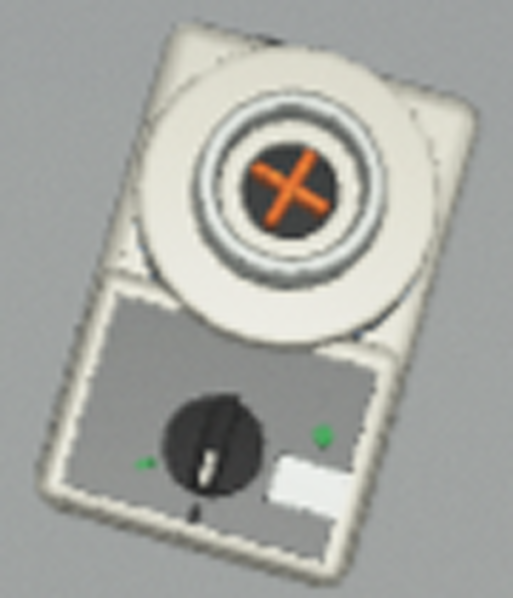

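The picture shows the cross centred in the collar at crop (290,188) and the selector disc at crop (213,446). The foot's left edge runs from (42,490) to (165,40), so the mill's yaw is about -15°.

```bash
cat >> h.py <<'E'
def xang(o): # angle of tool x in world
    w,x,y,z=o; return np.degrees(np.arctan2(2*(x*y+w*z),1-2*(y*y+z*z)))
def plan(path,spd=4.5,s=None):
    """path: list of (x,y,z,xangle deg). prints rows in calls of 8"""
    s=s or bot.sense(); p=np.array(s["tcp_pos"]); a=xang(s["orientation"]); rows=[]
    for X in path:
        t=np.array(X[:3]); da=-(X[3]-a); n=int(max(np.ceil(np.linalg.norm(t-p)*100/spd),np.ceil(abs(np.radians(da))/.148),1))
        for k in range(n):
            f=1/(n-k); d=(t-p)*f*100; c,sn=np.cos(np.radians(a)),np.sin(np.radians(a))
            sl=np.round([d[0]*c+d[1]*sn,d[0]*sn-d[1]*c,-d[2]],2); tr=round(np.radians(a-X[3])*f,3)
            p=p+np.array([sl[0]*c+sl[1]*sn,sl[0]*sn-sl[1]*c,-sl[2]])/100; a-=np.degrees(tr)
            rows.append((sl.tolist(),tr))
    for i in range(0,len(rows),8):
        print('slide',[r[0] for r in rows[i:i+8]],'turn',[r[1] for r in rows[i:i+8]])
    print("end",p.round(4),round(a,1))
E
python3 - <<'E'
from h import *
cr=lambda x,y:(295+x/5.7-.5,135+y/5.7-.5)
print("collar",up("top",[cr(290,188)],.128), "inner bot?")
print("sel disc",up("top",[cr(213,446)],.085))
e=up("top",[cr(42,490),cr(165,40),cr(335,583),cr(475,110)],.03); print(e)
for i in (0,2):
    d=e[i+1]-e[i]; print("yaw",np.degrees(np.arctan2(d[1],d[0])))
b=up("top",[cr(238,400),cr(203,483)],.117);d=b[0]-b[1];print("bar",b,np.degrees(np.arctan2(d[1],d[0])))
# cup line
im=cv2.imread("pics/top0.png");l=up("top",[(179,189),(179.6,196)],.11);d=l[1]-l[0];print("cup line",l,np.degrees(np.arctan2(d[1],d[0])))
print("pixel of lid ctr",pr("top",[(.598,.3473,.11),(.64,-.094,.1205)]),pr("side",[(.598,.3473,.11),(.64,-.094,.1205)]))
a=np.radians(-15.3); print("sel pred",.64-.123*np.cos(a),-.094-.123*np.sin(a))
for n in("top","side"):
    R=np.load(f"pics/{n}_selector_top.npy");p=np.argwhere(R)[:,::-1];print(n,up(n,[p.mean(0)],.10))
print("body/steel base", )
plan([(.521,-.0615,.24,164.7),(.521,-.0615,.165,164.7)])
E
```

```text
collar [[ 0.63872015 -0.09334033  0.128     ]] inner bot?
sel disc [[ 0.5245982  -0.05648255  0.085     ]]
[[ 0.50878156  0.02718379  0.03      ]
 [ 0.73298081 -0.03743474  0.03      ]
 [ 0.46051356 -0.11572085  0.03      ]
 [ 0.69437065 -0.1912261   0.03      ]]
yaw -16.077997625604823
yaw -17.893671431488382
bar [[ 0.542982   -0.06784502  0.117     ]
 [ 0.50524045 -0.0510843   0.117     ]] -23.945628530651074
cup line [[0.5932023  0.34711556 0.11      ]
 [0.57451146 0.34528743 0.11      ]] -174.41373126307076
pixel of lid ctr [[178.95336025 187.20455883]
 [345.48850453 167.51932778]] [[208.99078902 243.95459737]
 [306.58854606 170.93661542]]
sel pred 0.5213594375296908 -0.06154361485425913
top [[ 0.52288409 -0.05709876  0.1       ]]
side [[ 0.51822314 -0.04900535  0.1       ]]
body/steel base
slide [[2.71, -2.2, -0.0], [3.0, -1.78, -0.0], [3.23, -1.32, -0.0], [3.39, -0.83, -0.0], [3.48, -0.33, -0.0], [3.49, 0.18, -0.0], [3.42, 0.69, -0.0], [3.28, 1.19, -0.0]] turn [np.float64(-0.147), np.float64(-0.147), np.float64(-0.147), np.float64(-0.147), np.float64(-0.147), np.float64(-0.147), np.float64(-0.147), np.float64(-0.146)]
slide [[3.08, 1.65, -0.0], [2.8, 2.09, -0.01], [2.47, 2.47, -0.0], [2.08, 2.81, -0.01], [1.65, 3.08, -0.0], [1.18, 3.29, -0.01], [0.69, 3.42, -0.0], [0.18, 3.49, -0.01]] turn [np.float64(-0.147), np.float64(-0.146), np.float64(-0.147), np.float64(-0.146), np.float64(-0.147), np.float64(-0.146), np.float64(-0.147), np.float64(-0.146)]
slide [[-0.32, 3.47, -0.0], [-0.0, 0.0, 3.75], [-0.0, 0.0, 3.75]] turn [np.float64(-0.147), np.float64(0.0), np.float64(0.0)]
end [ 0.5209 -0.0615  0.165 ] 164.7
```

jog_arm(slide=[[2.7,-2.2,0],[3.0,-1.8,0],[3.2,-1.3,0],[3.4,-0.8,0],[3.5,-0.3,0],[3.5,0.2,0],[3.4,0.7,0],[3.3,1.2,0]], turn=[-0.148,-0.148,-0.148,-0.148,-0.148,-0.148,-0.148,-0.148], grip=4, newtons=40)

```text
time: 1.8
tcp_pos: [0.3685, -0.3349, 0.2397]
orientation: [0.0, 0.707, 0.707, -0.0]
contact_force: [1.0, -0.6, -0.5]
finger_gap: 0.0411
grip_force: 0.0
```

jog_arm(slide=[[3.1,1.6,0],[2.8,2.1,0],[2.5,2.5,0],[2.1,2.8,0],[1.6,3.1,0],[1.2,3.3,0],[0.7,3.4,0],[0.2,3.5,0]], turn=[-0.148,-0.148,-0.148,-0.148,-0.148,-0.148,-0.148,-0.148])

```text
time: 2.6
tcp_pos: [0.5008, -0.088, 0.2398]
orientation: [0.0, 0.192, 0.981, -0.0]
contact_force: [0.5, -0.0, -0.4]
finger_gap: 0.0399
grip_force: 0.0
```

```bash
python3 - <<'E'
from h import *
plan([(.522,-.0567,.165,161),(.522,-.0567,.113,161)])
E
```

```text
slide [[-0.39, 1.85, 3.74], [-0.45, 1.83, 3.74], [-0.0, 0.0, 2.6], [-0.0, 0.0, 2.6]] turn [np.float64(-0.028), np.float64(-0.027), np.float64(-0.0), np.float64(-0.0)]
end [ 0.522  -0.0567  0.113 ] 161.0
```

jog_arm(slide=[[-0.4,1.8,3.5],[-0.4,1.8,3.0],[0,0,0]], turn=[-0.03,-0.03,0])

```text
time: 2.9
tcp_pos: [0.5186, -0.0563, 0.1701]
orientation: [-0.004, 0.164, 0.986, 0.001]
contact_force: [-0.9, -0.6, -0.0]
finger_gap: 0.0401
grip_force: 0.0
```

```bash
python3 - <<'E'
from h import *
s=bot.sense();print(s["tcp_pos"],xang(s["orientation"]))
a=vision.read_camera("top")[160:260,280:400,::-1];b=vision.read_camera("side")[130:230,260:380,::-1]
cv2.imwrite("pics/p1.png",cv2.resize(np.vstack([cv2.resize(a,None,fx=3.,fy=3.,interpolation=2),cv2.resize(b,None,fx=3.,fy=3,interpolation=2)]),None,fx=1,fy=1))
E
```

```text
[ 0.51858742 -0.05630007  0.17006614] 161.0982117703879
```

View pics/p1.png

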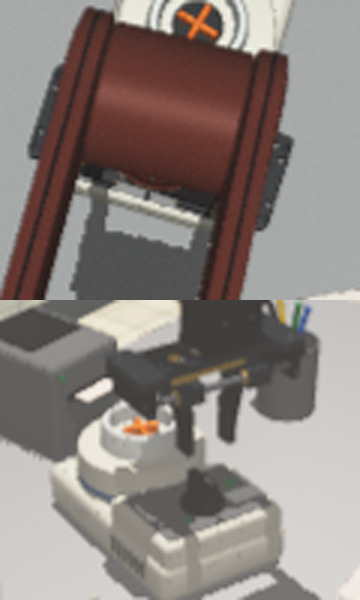

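The side view shows the two fingers straddling the selector bar, which is below and between them. I'll go down and grip it.

jog_arm(slide=[[-0.2,0,2],[0,0,2],[0,0,1.6],[0,0,0]], turn=[0,0,0,0])

```text
time: 3.4
tcp_pos: [0.522, -0.0604, 0.1183]
orientation: [-0.001, 0.166, 0.986, -0.0]
contact_force: [-0.6, -1.4, 0.3]
finger_gap: 0.0401
grip_force: 0.0
```

jog_arm(slide=[[0,0,0],[0,0,0],[0,0,0],[0,0,0]], turn=[0,0,0,0], grip=0.5)

```text
time: 3.8
tcp_pos: [0.5238, -0.059, 0.1198]
orientation: [0.001, 0.166, 0.986, 0.001]
contact_force: [4.3, 13.5, 2.8]
finger_gap: 0.0153
grip_force: 7.1
```

jog_arm(slide=[[0,0,0],[0,0,0],[0,0,0]], turn=[0,0,0])

```text
time: 4.1
tcp_pos: [0.5243, -0.0577, 0.1198]
orientation: [0.002, 0.166, 0.986, 0.002]
contact_force: [3.0, 8.8, 2.3]
finger_gap: 0.0128
grip_force: 40.0
```

jog_arm(slide=[[0,0.3,0],[0,0,0],[0,0,0],[0,0,0],[0,0,0],[0,0,0],[0,0,0]], turn=[0,0.12,0.12,0.12,0.12,0.12,0.12])

```text
time: 4.8
tcp_pos: [0.5237, -0.0582, 0.1198]
orientation: [0.001, 0.504, 0.863, -0.001]
contact_force: [-5.1, -5.1, 6.8]
finger_gap: 0.0124
grip_force: 40.0
```

jog_arm(slide=[[0,0,0],[0,0,0],[0,0,0],[0,0,0],[0,0,0]], turn=[0.12,0.12,0.08,0,0])

```text
time: 5.3
tcp_pos: [0.5232, -0.0584, 0.1198]
orientation: [0.001, 0.633, 0.774, -0.002]
contact_force: [-7.0, -5.1, 9.4]
finger_gap: 0.0126
grip_force: 40.0
```

```bash
python3 - <<'E'
from h import *
s=bot.sense();print(s["tcp_pos"],xang(s["orientation"]),s["contact_force"],s["ft_torque"],s["q"])
E
```

```text
[ 0.52322357 -0.05837638  0.11977093] 101.38399812624691 [-6.96555869 -5.12176591  9.4002605 ] [-1.14920724  1.08727863  0.23513656] [-0.25857757  0.10792273  1.89061638 -0.00419836  1.14366174 -0.45552189]
```

jog_arm(slide=[[0,0,0],[0,0,0],[0,0,0],[0,0,-2],[0,0,-4],[0,0,-4],[0,0,0]], turn=[0,0,0,0,0,0,0], grip=3)

```text
time: 6.0
tcp_pos: [0.5274, -0.0572, 0.2251]
orientation: [0.005, 0.634, 0.774, 0.002]
contact_force: [0.2, 0.1, 0.8]
finger_gap: 0.0296
grip_force: 0.0
```

```bash
python3 - <<'E'
from h import *
s=bot.sense();print(s["tcp_pos"],xang(s["orientation"]),s["contact_force"],s["q"])
a=vision.read_camera("side")[130:230,260:380,::-1]
cv2.imwrite("pics/p2.png",cv2.resize(a,None,fx=4,fy=4,interpolation=2))
# closing axis at cup: world dir image up-right -> (x+,y-) angle -45
for A in (45,135,-135,-45): print(A, "q6 deg at cup",30.2+90-A)
E
```

```text
[ 0.52737038 -0.05721758  0.22506251] 101.3613488989991 [0.22478508 0.1036545  0.75203727] [-2.56970209e-01 -3.87197144e-03  1.79721302e+00  2.93914091e-04
  1.33731462e+00 -4.55352238e-01]
45 q6 deg at cup 75.2
135 q6 deg at cup -14.799999999999997
-135 q6 deg at cup 255.2
-45 q6 deg at cup 165.2
```

View pics/p2.png

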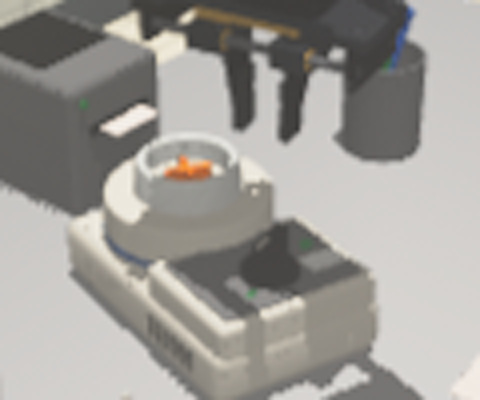

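The selector bar now points toward the green mark and the gripper has let go. Next is the cup.

```bash
python3 - <<'E'
from h import *
plan([(.598,.347,.215,45),(.598,.347,.135,45),(.598,.347,.09,45)])
E
```

```text
slide [[3.82, 1.5, 0.07], [3.95, 1.12, 0.07], [4.04, 0.73, 0.07], [4.09, 0.33, 0.07], [4.1, -0.07, 0.07], [4.07, -0.48, 0.07], [4.01, -0.87, 0.07], [3.9, -1.26, 0.07]] turn [np.float64(0.098), np.float64(0.098), np.float64(0.098), np.float64(0.099), np.float64(0.098), np.float64(0.099), np.float64(0.098), np.float64(0.099)]
slide [[3.76, -1.65, 0.07], [3.58, -2.0, 0.07], [0.0, -0.0, 4.0], [0.0, -0.0, 4.0], [0.0, -0.0, 2.25], [0.0, -0.0, 2.25]] turn [np.float64(0.098), np.float64(0.099), np.float64(-0.0), np.float64(-0.0), np.float64(-0.0), np.float64(-0.0)]
end [0.598 0.347 0.09 ] 45.0
```

jog_arm(slide=[[3.8,1.5,0],[4.0,1.1,0],[4.0,0.7,0],[4.1,0.3,0],[4.1,-0.1,0],[4.1,-0.5,0],[4.0,-0.9,0],[3.9,-1.3,0]], turn=[0.098,0.098,0.098,0.099,0.098,0.099,0.098,0.099], grip=8.7)

```text
time: 6.85
tcp_pos: [0.5788, 0.2687, 0.2164]
orientation: [-0.0, 0.883, 0.47, -0.001]
contact_force: [1.5, -0.4, 0.6]
finger_gap: 0.0838
grip_force: 0.0
```

jog_arm(slide=[[3.8,-1.6,0],[3.6,-2.0,0],[0,0,2],[0,0,2],[0,0,1.5],[0,0,0],[0,0,0]], turn=[0.098,0.099,0,0,0,0,0])

```text
time: 7.55
tcp_pos: [0.5945, 0.3477, 0.1628]
orientation: [-0.0, 0.924, 0.382, -0.001]
contact_force: [0.2, -0.3, 0.3]
finger_gap: 0.0868
grip_force: 0.0
```

```bash
python3 - <<'E'
from h import *
s=bot.sense();print(s["tcp_pos"],xang(s["orientation"]),s["finger_gap"])
a=vision.read_camera("top")[140:240,280:400,::-1];b=vision.read_camera("side")[190:310,160:300,::-1]
cv2.imwrite("pics/top1.png",vision.read_camera("top")[:,:,::-1])
a=cv2.resize(a,(400,333),interpolation=2);b=cv2.resize(b,(400,343),interpolation=2)
cv2.imwrite("pics/p3.png",np.hstack([a,b[:333]]))
plan([(.598,.347,.16,45),(.598,.347,.09,45)])
E
```

```text
[0.59449288 0.34766168 0.16276658] 44.93932360726729 0.08680272660337701
slide [[0.08, 0.24, 0.51], [0.0, 0.0, 3.5], [0.0, 0.0, 3.5]] turn [np.float64(-0.001), np.float64(-0.0), np.float64(-0.0)]
end [0.598 0.347 0.09 ] 45.0
```

View pics/p3.png

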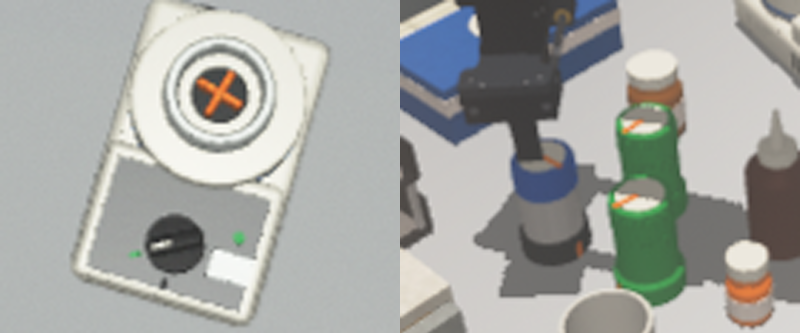

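The left crop shows the white line at the green mark, so the selector is on. The right crop shows the finger in line above the blue lid at ≈(545,165).

jog_arm(slide=[[0.1,0.2,1.5],[0,0,1.5],[0,0,1.5],[0,0,0]], turn=[0,0,0,0])

```text
time: 8.1
tcp_pos: [0.5945, 0.3462, 0.1139]
orientation: [0.0, 0.924, 0.382, -0.003]
contact_force: [0.3, -0.3, -1.3]
finger_gap: 0.0869
grip_force: 0.0
```

jog_arm(slide=[[0,0,1.5],[0,0,1.5],[0,0,0]], turn=[0,0,0], newtons=6)

```text
time: 8.4
tcp_pos: [0.595, 0.3465, 0.0849]
orientation: [0.0, 0.924, 0.382, -0.003]
contact_force: [-0.4, -0.4, -0.7]
finger_gap: 0.0871
grip_force: 0.0
```

jog_arm(slide=[[0,0,0],[0,0,0],[0,0,0],[0,0,0],[0,0,0],[0,0,0]], turn=[0,0,0,0,0,0], grip=5)

```text
time: 9.0
tcp_pos: [0.5973, 0.3476, 0.0892]
orientation: [-0.0, 0.924, 0.382, 0.001]
contact_force: [-0.2, 0.5, 2.5]
finger_gap: 0.0579
grip_force: 6.0
```

jog_arm(slide=[[0,0,0],[0,0,0],[0,0,0],[0,0,0],[0,0,0],[0,0,0],[0,0,0],[0,0,0]], turn=[0,0,-0.14,-0.14,-0.14,-0.14,-0.14,-0.14], grip=7.4)

```text
time: 9.8
tcp_pos: [0.5968, 0.3473, 0.0883]
orientation: [-0.0, 0.686, 0.728, -0.0]
contact_force: [-0.9, 0.3, 0.3]
finger_gap: 0.0742
grip_force: 0.0
```

jog_arm(slide=[[0,0,0],[0,0,0],[0,0,0],[0,0,0],[0,0,0],[0,0,0],[0,0,0]], turn=[-0.14,-0.14,-0.14,-0.14,-0.14,0,0])

```text
time: 10.5
tcp_pos: [0.5969, 0.3473, 0.0884]
orientation: [-0.0, 0.399, 0.917, -0.0]
contact_force: [0.7, 0.3, 0.4]
finger_gap: 0.074
grip_force: 0.0
```

jog_arm(slide=[[0,0,0],[0,0,0],[0,0,0],[0,0,0],[0,0,0]], turn=[0,0,0,0,0], grip=5)

```text
time: 11.0
tcp_pos: [0.5969, 0.3474, 0.0886]
orientation: [-0.0, 0.397, 0.918, 0.0]
contact_force: [-0.4, 1.0, 0.5]
finger_gap: 0.0581
grip_force: 6.0
```

```bash
python3 - <<'E'
from h import *
s=bot.sense();print(s["tcp_pos"],xang(s["orientation"]),s["contact_force"],s["ft_torque"],s["finger_gap"],s["grip_force"])
E
```

```text
[0.59694999 0.34738137 0.08855119] 133.18189082141384 [-0.44947068  0.99501678  0.46039434] [ 0.00326101 -0.08752654 -0.04537461] 0.05810567385035213 5.997852051223163
```

jog_arm(slide=[[0,0,0],[0,0,0],[0,0,-1],[0,0,-3],[0,0,-4],[0,0,-4],[0,0,-3.5],[0,0,0]], turn=[0,0,0,0,0,0,0,0], newtons=50)

```text
time: 11.8
tcp_pos: [0.5998, 0.3487, 0.2517]
orientation: [0.004, 0.397, 0.918, 0.004]
contact_force: [1.0, 1.6, -2.5]
finger_gap: 0.0572
grip_force: 50.0
```

```bash
python3 - <<'E'
from h import *
s=bot.sense();print(s["tcp_pos"],xang(s["orientation"]),s["contact_force"],s["ft_torque"],s["finger_gap"],s["grip_force"])
plan([(.639,-.0935,.243,95.7)])
E
```

```text
[0.59980117 0.34870289 0.25170529] 133.20304852726312 [ 1.04877992  1.62846295 -2.51626369] [ 0.07374386 -0.14499091 -0.02492977] 0.057213275451306424 49.99622572213411
slide [[-3.49, -2.74, 0.09], [-3.66, -2.51, 0.09], [-3.82, -2.26, 0.09], [-3.96, -2.01, 0.09], [-4.08, -1.74, 0.09], [-4.19, -1.48, 0.08], [-4.28, -1.19, 0.09], [-4.34, -0.92, 0.08]] turn [np.float64(0.065), np.float64(0.066), np.float64(0.065), np.float64(0.066), np.float64(0.065), np.float64(0.066), np.float64(0.065), np.float64(0.066)]
slide [[-4.4, -0.63, 0.09], [-4.42, -0.34, 0.08]] turn [np.float64(0.065), np.float64(0.066)]
end [ 0.6389 -0.0935  0.243 ] 95.7
```

jog_arm(slide=[[-3.5,-2.7,0],[-3.7,-2.5,0],[-3.8,-2.3,0],[-4.0,-2.0,0],[-4.1,-1.7,0],[-4.2,-1.5,0],[-4.3,-1.2,0],[-4.3,-0.9,0]], turn=[0.065,0.066,0.065,0.066,0.065,0.066,0.065,0.066])

```text
time: 12.6
tcp_pos: [0.6281, -0.0084, 0.2418]
orientation: [-0.001, 0.622, 0.783, -0.001]
contact_force: [0.3, 0.6, -3.3]
finger_gap: 0.057
grip_force: 50.0
```

jog_arm(slide=[[-4.4,-0.6,0],[-4.4,-0.3,0],[0,0,0],[0,0,0],[0,0,0]], turn=[0.065,0.066,0,0,0])

```text
time: 13.1
tcp_pos: [0.637, -0.0938, 0.2424]
orientation: [-0.001, 0.671, 0.742, -0.0]
contact_force: [-0.0, -0.4, -1.9]
finger_gap: 0.0573
grip_force: 50.0
```

```bash
python3 - <<'E'
from h import *
s=bot.sense();print(s["tcp_pos"],xang(s["orientation"]),s["contact_force"],s["ft_torque"],s["finger_gap"],s["grip_force"])
im=vision.read_camera("side");cv2.imwrite("pics/side2.png",im[:,:,::-1])
t=s["tcp_pos"]; z0=t[2]-.0886
print("axis proj: skirt bottom, skirt top ctr",pr("side",[(t[0],t[1],z0),(t[0],t[1],z0+.024),(t[0],t[1],z0+.11)]),"collar ctr",pr("side",[(.639,-.0935,.128)]))
u0,v0=235,90
a=im[v0:v0+120,u0:u0+140,::-1];cv2.imwrite("pics/p4.png",cv2.resize(a,None,fx=5,fy=5,interpolation=2))
E
```

```text
[ 0.6370279  -0.09379149  0.24235382] 95.7201276276053 [-0.04601426 -0.42308256 -1.92263901] [-0.00108064 -0.12393276  0.03757001] 0.057342663474742386 49.99650347046554
axis proj: skirt bottom, skirt top ctr [[307.0453795  162.38707751]
 [306.91168278 155.85443121]
 [306.41284117 131.42930852]] collar ctr [[306.67604809 169.11256576]]
```

View pics/p4.png

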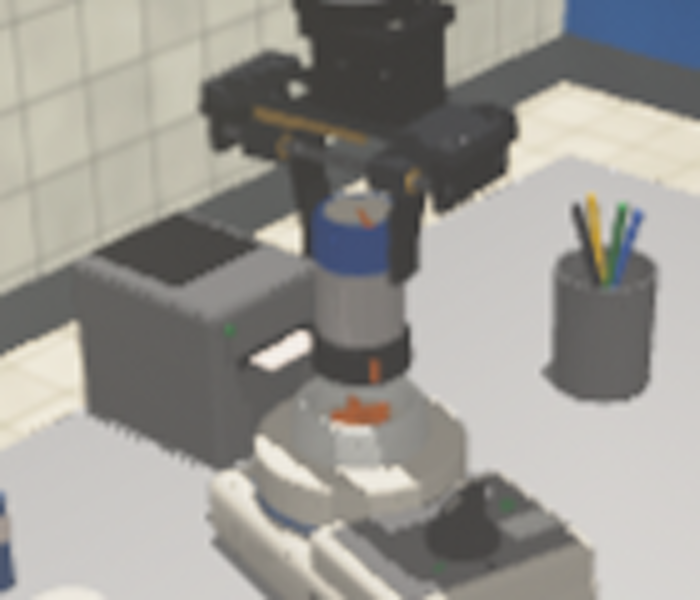

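In the side view the skirt centre is at crop x≈361 and the collar centre at ≈363, so they line up within about 1 mm. Lowering now.

jog_arm(slide=[[0,0.2,1],[0,0,1],[0,0,0.2],[0,0,0]], turn=[0,0,0,0])

```text
time: 13.55
tcp_pos: [0.639, -0.0939, 0.2201]
orientation: [-0.001, 0.671, 0.741, -0.001]
contact_force: [0.8, 0.5, -2.7]
finger_gap: 0.0573
grip_force: 50.0
```

jog_arm(slide=[[0,0,0.2],[0,0,0.2],[0,0,0.2],[0,0,0]], turn=[0,0,0,0])

```text
time: 13.95
tcp_pos: [0.6395, -0.0946, 0.2153]
orientation: [-0.0, 0.671, 0.741, -0.0]
contact_force: [0.5, 0.2, -3.2]
finger_gap: 0.0575
grip_force: 50.0
```

jog_arm(slide=[[0,0,0.2],[0,0,0.2],[0,0,0.2],[0,0,0]], turn=[0,0,0,0])

```text
time: 14.35
tcp_pos: [0.6394, -0.0946, 0.209]
orientation: [-0.0, 0.671, 0.741, -0.0]
contact_force: [-0.5, -0.2, -3.0]
finger_gap: 0.0574
grip_force: 50.0
```

jog_arm(slide=[[0,0,0.2],[0,0,0.2],[0,0,0],[0,0,0]], turn=[0,0,0,0])

```text
time: 14.75
tcp_pos: [0.6396, -0.0946, 0.2054]
orientation: [-0.0, 0.671, 0.741, -0.0]
contact_force: [-0.3, -0.5, -1.8]
finger_gap: 0.0572
grip_force: 50.0
```

jog_arm(slide=[[0,0,0.2],[0,0,0.2],[0,0,0],[0,0,0]], turn=[0,0,0,0])

```text
time: 15.15
tcp_pos: [0.6395, -0.0946, 0.2014]
orientation: [-0.0, 0.671, 0.741, -0.0]
contact_force: [-0.6, 0.2, -3.4]
finger_gap: 0.0573
grip_force: 50.0
```

jog_arm(slide=[[0,0,0.2],[0,0,0.2],[0,0,0.2],[0,0,0]], turn=[0,0,0,0])

```text
time: 15.55
tcp_pos: [0.6397, -0.0947, 0.1962]
orientation: [0.0, 0.671, 0.741, 0.0]
contact_force: [-2.3, 0.5, 2.3]
finger_gap: 0.057
grip_force: 50.0
```

jog_arm(slide=[[0,0,0.2],[0,0,0.2],[0,0,0.1],[0,0,0]], turn=[0,0,0,0])

```text
time: 15.95
tcp_pos: [0.6398, -0.0947, 0.1916]
orientation: [0.0, 0.671, 0.741, 0.0]
contact_force: [-4.2, -0.2, 7.9]
finger_gap: 0.0572
grip_force: 50.0
```

The cup has meshed and is pressing on the ring spring. I'll press on to the stop.

jog_arm(slide=[[0,0,0.2],[0,0,0.1],[0,0,0],[0,0,0]], turn=[0,0,0,0])

```text
time: 16.35
tcp_pos: [0.6399, -0.0948, 0.1903]
orientation: [0.001, 0.671, 0.741, 0.0]
contact_force: [-6.6, 1.1, 14.2]
finger_gap: 0.057
grip_force: 50.0
```

jog_arm(slide=[[0,0,0.2],[0,0,0],[0,0,0]], turn=[0,0,0])

```text
time: 16.65
tcp_pos: [0.64, -0.0949, 0.1902]
orientation: [0.001, 0.671, 0.741, 0.0]
contact_force: [-10.1, 2.2, 22.4]
finger_gap: 0.0574
grip_force: 50.0
```

The cup is at the hard stop: z stays at 0.190 while the force rises to 22 N. One last look before handing in.

```bash
python3 - <<'E'
from h import *
im=vision.read_camera("side")
a=im[90:300,170:420,::-1];cv2.imwrite("pics/p5.png",cv2.resize(a,None,fx=2.8,fy=2.8,interpolation=2))
s=bot.sense();print(s["tcp_pos"],s["contact_force"],s["grip_force"],s["time"])
E
```

```text
[ 0.63999405 -0.09492672  0.19016714] [-10.78105195   1.2031687   23.07346231] 50.01387384720147 16.7
```

View pics/p5.png

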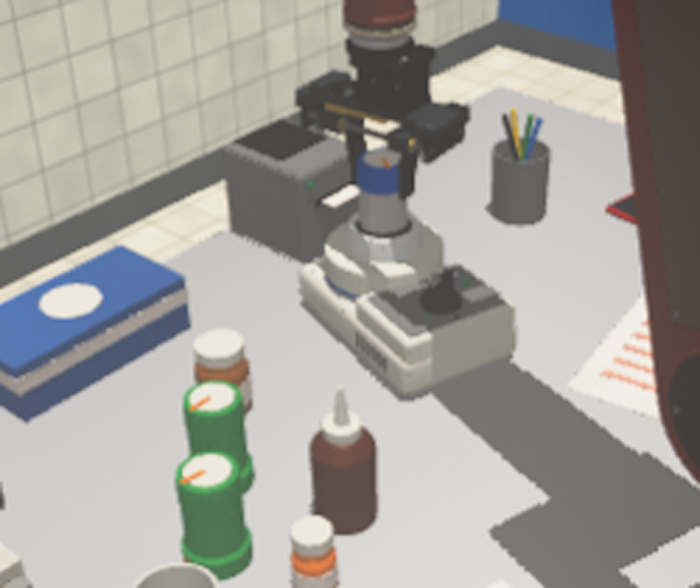

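The cup is seated deep in the collar at crop ≈(383,215), with its skirt inside the rim. The selector is still on and the other things in view haven't moved.

```bash
python3 -c "
from bench import bot
print(bot.job_done())"
```

```text
the job is handed in; nothing more can be done
None
```

I turned the selector to on and let go, then meshed the cup with the drive and handed the job in at 16.7 s still holding the cup pressed against its stop at about 23 N; the other things in view hadn't moved.

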